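Sort the bench handful into its well block, bay tray and dish

ROBOT

A 6-joint arm with a two-finger parallel gripper is mounted at the origin on a cart in front of the work surface, level with it; the furniture and walls round the work are solid. World frame = base frame: x ahead of the robot, y to its left, z up, the work surface at z = 0. Lengths are in m, angles in degrees, forces in N, time in s.
With the tool pointing down it reaches from about 0.4 to 0.825 m from the base axis. Payload 7 kg.
Tool frame: the origin (TCP) lies on the centre line of the jaws, within the pads' length; the fingertips stand 19 mm ahead of it and the grasp point (between the pads) is the TCP (r.tip_extent is the distance from the TCP to the fingertips, in m); z points along the fingers, y is the line along which they close (so a half turn about z gives the same grasp; the last joint's range is limited). The gripper opens to 88 mm and grips with 3 to 60 N. Pads are 19 mm wide; open, the fingers measure 130 mm over their backs; the gripper's body (78 mm by 193 mm) begins 47 mm behind the grasp point.
Start: joints at [90.304, 20.546, 0.682, 0, -70.136, -16.507], TCP at [0.188, 0.648, 0.246] pointing down, gripper open.
Joint ranges: [-176.03, 176.03], [-82.01, 121.73], [-58.28, 71.71], [-173.87, 95.51], [-174.79, -0.11], [-173.66, 173.66]. Speed limits (degrees/s): [136.94, 136.94, 172.46, 180, 180, 180].

INTERFACE

Orientations are given as [roll, pitch, yaw] about the fixed x, y, z axes, in that order (R = Rz(yaw) Ry(pitch) Rx(roll)).
In Python, from plant import r gives the robot as it stands. The module is installed in compiled form; this text tells all that it offers.
- The arm moves only by the tool jog_arm, never from a script. Its argument "deltas" is a list that holds one entry, the list of rows, each a list of 5 numbers: the opening, from -1 (shut) to 1 (fully open), then the shift along the world's x, y, z in cm, then the turn about the world's z in rad. In form: [[[claw, dx, dy, dz, turn], ...]]. A call has 1 to 8 rows; each row shifts and turns the commanded pose from where the row before left it; what a row does not reach is not made up. A row lasts 1/8 s, in which the tool goes at most 62.5 mm and 10.7 degrees, less where a joint would pass 70% of its speed; a pose out of reach is approached as far as the arm can. A call with a gripper value outside its range is refused whole. The fingers move at their own pace and stop on an object; "force" is the grip in N (left out, the last holds). Time passes only in rows, so rows that do not move let the fingers close. It gives the time, the measured TCP pose, the force, the opening and the grip force at its end, in the units of the state.
- r.get_state(): the state, without advancing time (a new reading comes with each control period).
- r.capture(name): name is "side" or "top"; returns the picture (400x640x3 uint8, blue, green, red); there is no depth.
- r.camera_info(name): a dict with "fx", "fy", "cx", "cy" (pixels), "view" (4x4, takes a point from world to camera coordinates). Camera axes: x right, y up, looking along -z (the intrinsics and any distortion apply to the point x, -y, -z); pixel columns grow to the right and rows downward; lengths in m; the calibration is good to about 2 mm. A picture is of the moment at which its call begins. camera_info takes no time and is no camera call.
- r.close_job(): hands the job in; it is judged then, once.
The state is a dict: "time_s": time; "joints": joint angles; "qd": joint speeds; "joint_torque": joint torques, N m; "tcp_pos": TCP position; "eef_rot": TCP orientation; "contact_force": force on the tool from outside, world axes, zero at the start; "moment": the same for the moment, N m; "gripper_width": finger opening in m; "gripper_force": force on a finger pad.
Only numpy, scipy, OpenCV 4.12 (cv2) and the standard library are available. Lean on these libraries where they do the work, as an engineer would, in place of code of your own. Each camera call takes 0.05 s, during which the arm holds its last target. There are 200 camera calls.

TASK

Sort the mixed handful standing in the steel tray: stand the two clear crimp-capped vials in the white block with two round wells, one in each well; stand the two dark screw-capped bottles in the grey metal tray with two square bays, one in each bay; and lay the matchbox flat in the undivided white dish. Knock nothing over, and leave the pot of cotton wool and the petri dish where they are.

Things in the scene. Friction and masses are not known exactly. Their poses are not given: they have to be found in the camera images.
- vial_a: A clear glass vial with white contents and a crimped grey-blue cap, standing upright: 20 mm in diameter, 57 mm tall. Origin: centre of its underside, z up its axis. Grip it anywhere up to 50 mm. The two vials are interchangeable. All five things stand at least 60 mm apart, centre to centre. Starts on the steel tray floor, at z = 0.002.
- vial_b: A clear glass vial with white contents and a crimped grey-blue cap, standing upright: 20 mm in diameter, 57 mm tall. Origin: centre of its underside, z up its axis. Grip it anywhere up to 50 mm. The two vials are interchangeable. All five things stand at least 60 mm apart, centre to centre. Starts on the steel tray floor, at z = 0.002.
- bottle_a: A small dark glass bottle with a black screw cap, standing upright: 20 mm in diameter (cap 17.5 mm, from 32 mm up), 46 mm tall. Origin: centre of its underside, z up its axis. The two such bottles are interchangeable. Starts on the steel tray floor, at z = 0.002.
- bottle_b: A small dark glass bottle with a black screw cap, standing upright: 20 mm in diameter (cap 17.5 mm, from 32 mm up), 46 mm tall. Origin: centre of its underside, z up its axis. The two such bottles are interchangeable. Starts on the steel tray floor, at z = 0.002.
- match_box: Closed matchbox lying flat: 36 mm along its x, 51 mm along its y, 15 mm high. Origin: centre of its underside. Grip it along its x; its drawer is stuck. Starts on the steel tray floor, at z = 0.002. The steel tray is fixed: centre (0.558, -0.142), inside 205 mm in x by 275 mm in y, walls up to z = 0.035.
- well_block: White plastic block 116 x 64 x 16 mm with two round blind wells, 38 mm across and 11 mm deep, centred at x = +27 and -27 mm in its frame (y = 0). Origin: centre of its underside, x along the long side; the floor of the wells is 5 mm above the origin, the top 16 mm. Fixed; place shuffled (two holders left of the steel tray, one right). Its x points away from the robot within 20 degrees.
- bay_tray: Low grey metal tray 100 x 52 mm, 14 mm high, walls and divider 4 mm, divided into two square bays of 44 x 44 mm, centred at x = +24 and -24 mm in its frame (y = 0). Origin: centre of its underside, x along the long side; the floor is 4 mm above the origin, wall tops 14 mm. Fixed; place shuffled (two holders left of the steel tray, one right). Its x points away from the robot within 20 degrees.
- open_dish: Shallow undivided white rectangular dish 112 x 86 mm, 13 mm high, walls 4 mm (inside 104 x 78 mm). Origin: centre of its underside, x along the long side; the floor is 4 mm above the origin. Fixed; place shuffled (two holders left of the steel tray, one right). Its x points away from the robot within 20 degrees.
- pot: Bystander: clear plastic pot filled with white cotton wool, 80 mm across, 61 mm tall, standing loose at the far left of the work. Origin: centre of its underside. Leave it alone.
- dish: Bystander: closed round petri dish with pink agar, 91 mm across, 15 mm tall, lying loose on the bench, left of the steel tray's far left corner. Origin: centre of its underside. Leave it alone.
Not all that is in view belongs to the job. Leave any yellow look-alike of the open_dish alone.

How it is judged:
By the outcome, as a careful person would: the job done as asked, in the order asked, and still so for the second after the job is handed in, with the robot touching nothing.
It also fails if it takes over 115 s, if anything falls off the work surface, if the arm or the gripper's body presses on something with over 40 N, if the wrist force passes 120 N, or if a joint passes its speed limit or range.

## Working session

There is one attempt and no reset: what is moved stays moved. The work goes in short steps, Python scripts to look and compute and a tool call to move; the robot and the scene stay as the last step left them, time stands still between calls to the robot, and variables do not carry over. Pictures are saved under pics/ and viewed, at most 17 in all, crops included, and the job is handed in when it is done.

Besides the shell and the picture viewer there is one more tool, called by a JSON object that holds its "fn" and its "kwargs", one argument or row to a line. jog_arm: Moves the arm, as the interface text tells. Its arguments: {"type":"object","properties":{"deltas":{"type":"array"},"force":{"type":"number"}},"required":["deltas"]}

```bash
mkdir -p pics; python3 - <<'E'
from plant import r
import cv2,numpy as np
for n in("top","side"):
    cv2.imwrite(f"pics/{n}0.png",r.capture(n)); i=r.camera_info(n); print(n,{k:(np.round(v,4).tolist()) for k,v in i.items() if not isinstance(v,str)})
print(r.get_state(), r.tip_extent)
E
```

```text
top {'fx': 381.4958, 'fy': 381.4958, 'cx': 323.0238, 'cy': 199.0914, 'view': [[0.0273, -0.9996, 0.0048, 0.049], [0.9893, 0.0277, 0.1435, -0.5843], [-0.1436, 0.0008, 0.9896, -1.1546], [0.0, 0.0, 0.0, 1.0]]}
side {'fx': 374.9557, 'fy': 374.9557, 'cx': 316.0968, 'cy': 195.72, 'view': [[0.8393, -0.5435, 0.0132, -0.471], [0.2121, 0.3498, 0.9125, -0.1805], [-0.5006, -0.7631, 0.4088, -0.9141], [0.0, 0.0, 0.0, 1.0]]}
{'time_s': 0.1, 'joints': array([ 9.03044267e+01,  2.05896874e+01,  6.37834121e-01, -1.81102642e-02,
       -7.01357571e+01, -1.65066100e+01]), 'qd': array([-0.076422  , -0.01221638,  0.06790276,  0.08231077,  0.05465307,
       -0.0194425 ]), 'joint_torque': array([-9.27743313e-04, -5.84161985e+01,  2.93753761e+01,  7.01524928e+00,
        1.02227210e-02, -4.78085121e-05]), 'tcp_pos': array([0.18825411, 0.64778085, 0.24467955]), 'eef_rot': array([ 1.79911163e+02, -8.57094011e-03, -1.62083435e+01]), 'contact_force': array([ 0.95031777, -1.0185468 ,  0.36831453]), 'moment': array([0.00879482, 0.01103891, 0.07873281]), 'gripper_force': 0.0, 'gripper_width': 0.0877611701070785} 0.019
```

View pics/top0.png

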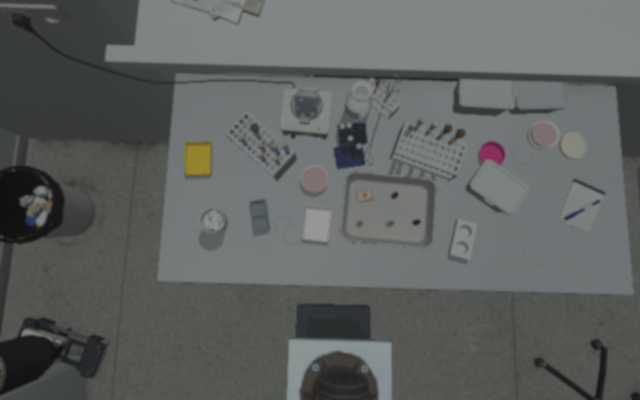

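View pics/side0.png

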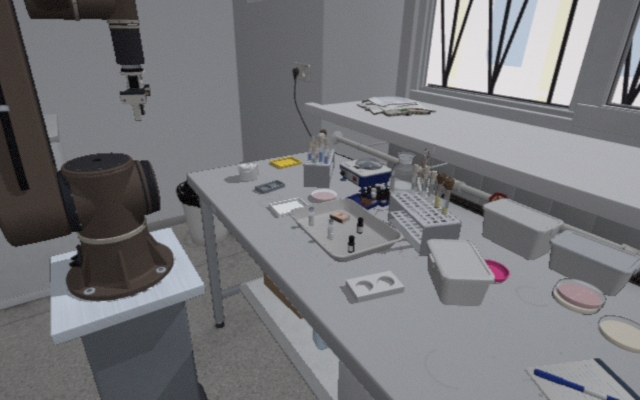

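Top view: vials/bottles/matchbox in the tray around (389,210), bay tray (260,217), dish (317,225) and well block (463,240). The side view agrees. I'll enlarge both.

```bash
cat > h.py <<'E'
from plant import r
import cv2,numpy as np
def px2w(n,u,v,z):
    i=r.camera_info(n);V=np.array(i["view"]);R,t=V[:3,:3],V[:3,3]
    d=R.T@np.array([(u-i["cx"])/i["fx"],-(v-i["cy"])/i["fy"],-1]);c=-R.T@t
    return (c+d*(z-c[2])/d[2])[:2]
def w2px(n,p):
    i=r.camera_info(n);q=np.array(i["view"])[:3]@np.append(p,1)
    return np.array([i["cx"]+i["fx"]*q[0]/-q[2],i["cy"]+i["fy"]*q[1]/q[2]])
def crop(img,x,y,w,h,s,f,step=10):
    c=cv2.resize(img[y:y+h,x:x+w],None,fx=s,fy=s,interpolation=cv2.INTER_CUBIC)
    c=cv2.convertScaleAbs(c,alpha=1.3)
    for u in range(-(-x//step)*step,x+w,step):
        cv2.line(c,(int((u-x+.5)*s),0),(int((u-x+.5)*s),4),(0,255,255),1);cv2.putText(c,str(u),(int((u-x+.5)*s)-8,14),0,.3,(0,255,255),1)
    for v in range(-(-y//step)*step,y+h,step):
        cv2.line(c,(0,int((v-y+.5)*s)),(4,int((v-y+.5)*s)),(0,255,255),1);cv2.putText(c,str(v),(6,int((v-y+.5)*s)+4),0,.3,(0,255,255),1)
    cv2.imwrite(f,c)
E
python3 - <<'E'
from h import *
t=cv2.imread("pics/top0.png");s=cv2.imread("pics/side0.png")
crop(t,340,170,98,74,8,"pics/t1.png")
A=t
crop(t,245,195,90,55,8,"pics/t2.png")
crop(t,440,210,50,60,9,"pics/t3.png")
crop(s,285,190,125,80,6.4,"pics/s1.png")
print(w2px("top",[.558,-.142,0.002]))
E
```

```text
[386.82873904 210.21694254]
```

View pics/t1.png

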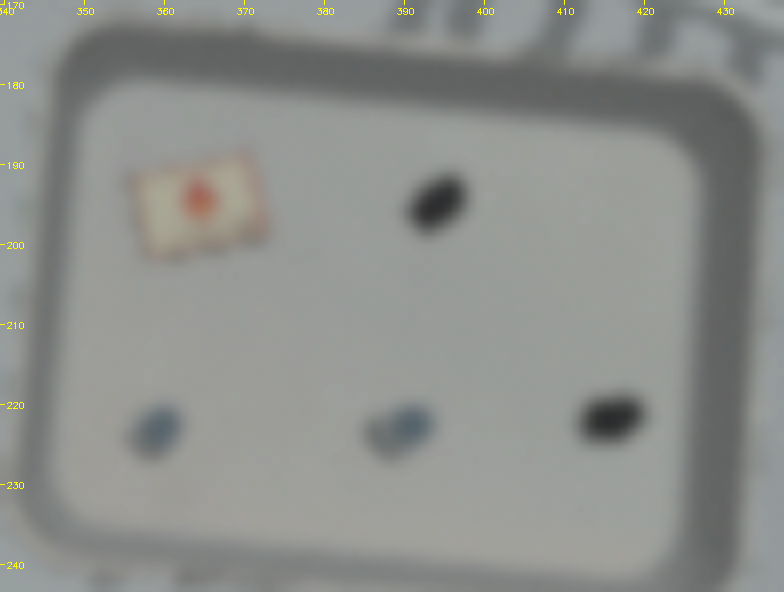

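View pics/t2.png

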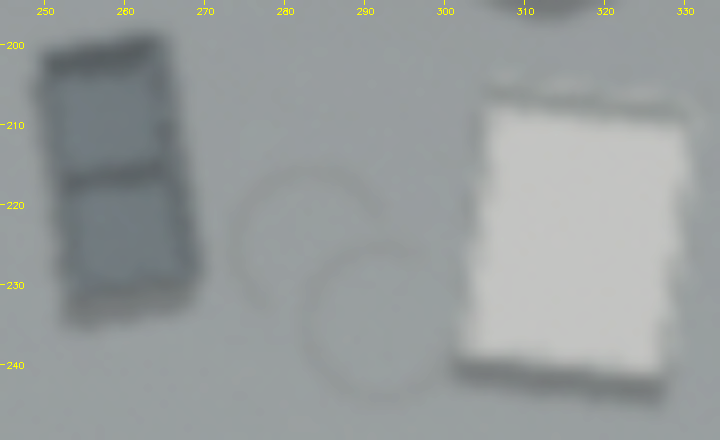

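View pics/t3.png

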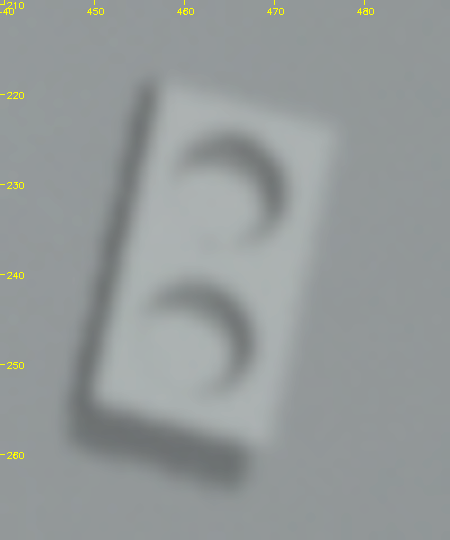

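View pics/s1.png

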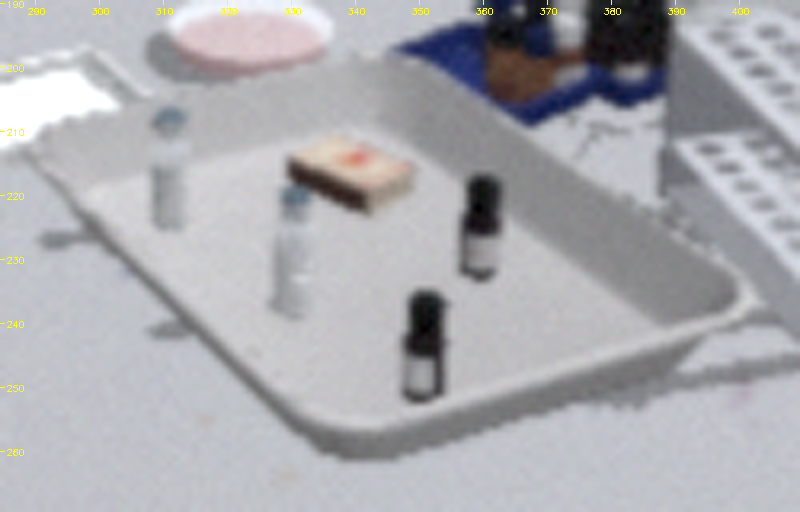

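Crops show: vial mid-body at top (359,224) and (389.5,223.4), side (311,215.7) and (330.3,229); bottles at top (394.3,195) and (415.5,221.7), side (359.5,225) and (350.4,244). The matchbox top is centred at (364.3,195). The wells are at (465,230.7) and (461.2,247.2), the bay divider at (258.8,216.8), and the dish floor at (316,224.5).

```bash
python3 - <<'E'
from h import *
np.set_printoptions(precision=4,suppress=True)
O={"vA":((359,224),(311,215.7),.0305),"vB":((389.5,223.4),(330.3,229),.0305),"bFar":((394.3,195),(359.5,225),.025),"bNear":((415.5,221.7),(350.4,244),.025),"box":((364.3,195),(339.5,215.5),.017)}
for k,(a,b,z) in O.items(): print(k,px2w("top",*a,z),px2w("side",*b,z))
def ax(a,b,z):
    d=px2w("top",*a,z)-px2w("top",*b,z);return np.degrees(np.arctan2(d[1],d[0])),np.hypot(*d)
print("box y dir",ax((356.5,191.5),(370.8,188.3),.017),ax((358.3,202),(373,199),.017))
for p in [(465,230.7),(461.2,247.2)]: print("well",px2w("top",*p,.016))
c=[px2w("top",*p,.016) for p in [(456.5,218.5),(477,223.5),(469.5,259),(449.5,254.5)]];print("blk ctr",np.mean(c,0),ax((456.5,218.5),(449.5,254.5),.016))
print("bay div",px2w("top",258.8,216.8,.014),ax((249,202),(252.7,233),.014),ax((264.5,199),(269.5,230),.014))
print("dish",px2w("top",316,224.5,.004),px2w("top",316,224.3,.013),ax((305.5,207.5),(302,239),.004))
E
```

```text
vA [ 0.5086 -0.0499] [ 0.513  -0.0456]
vB [ 0.5131 -0.1457] [ 0.5157 -0.1428]
bFar [ 0.6048 -0.1618] [ 0.6072 -0.1597]
bNear [ 0.5213 -0.2288] [ 0.5204 -0.229 ]
box [ 0.6033 -0.067 ] [ 0.6028 -0.0682]
box y dir (np.float64(104.34323031806929), np.float64(0.04734240046294536)) (np.float64(103.2033162496567), np.float64(0.04825686062263059))
well [ 0.4978 -0.388 ]
well [ 0.4455 -0.3746]
blk ctr [ 0.4722 -0.3814] (np.float64(-12.172273643397542), np.float64(0.11689886078691035))
bay div [0.5241 0.2682] (np.float64(9.869122778541211), np.float64(0.10014280712182663)) (np.float64(11.852396296707543), np.float64(0.10095834555123616))
dish [0.5053 0.0854] [0.5053 0.0852] (np.float64(-4.355978554837336), np.float64(0.10170240577027975))
```

{"fn": "jog_arm", "kwargs": {
  "deltas": [
    [[-0.23, 2.3, -5, 0, -0.055], [-0.23, 2.3, -5, 0, -0.055], [-0.23, 2.3, -5, 0, -0.055], [-0.23, 2.3, -5, 0, -0.055], [-0.23, 2.3, -5, 0, -0.055], [-0.23, 2.3, -5, 0, -0.055], [-0.23, 2.3, -5, 0, -0.055], [-0.23, 2.3, -5, 0, -0.055]]
  ],
  "force": 12
}}

```text
time_s: 1.1
tcp_pos: [0.3726, 0.2464, 0.2455]
eef_rot: [-180.0, 0.0, -41.5]
contact_force: [0.7, 0.5, -0.8]
gripper_width: 0.0338
gripper_force: 0.0
```

{"fn": "jog_arm", "kwargs": {
  "deltas": [
    [[-0.23, 2, -4.2, -2, -0.046], [-0.23, 2, -4.2, -2, -0.046], [-0.23, 2, -4.2, -2, -0.046], [-0.23, 2, -4.2, -2, -0.046], [-0.23, 2, -4.2, -2, -0.046], [-0.23, 2, -4.2, -2, -0.046], [-0.23, 1.8, -4.2, -2, -0.046], [-0.23, 0, 0, 0, 0]]
  ]
}}

```text
time_s: 2.1
tcp_pos: [0.5096, -0.0485, 0.1034]
eef_rot: [179.8, 0.1, -60.1]
contact_force: [-0.1, 0.3, -0.3]
gripper_width: 0.0337
gripper_force: 0.0
```

```bash
python3 - <<'E'
from h import *
s=r.capture("side");t=r.capture("top");crop(s,270,170,100,75,8,"pics/s2.png");print(r.get_state()["tcp_pos"])
E
```

```text
[ 0.51000108 -0.04641286  0.10505025]
```

View pics/s2.png

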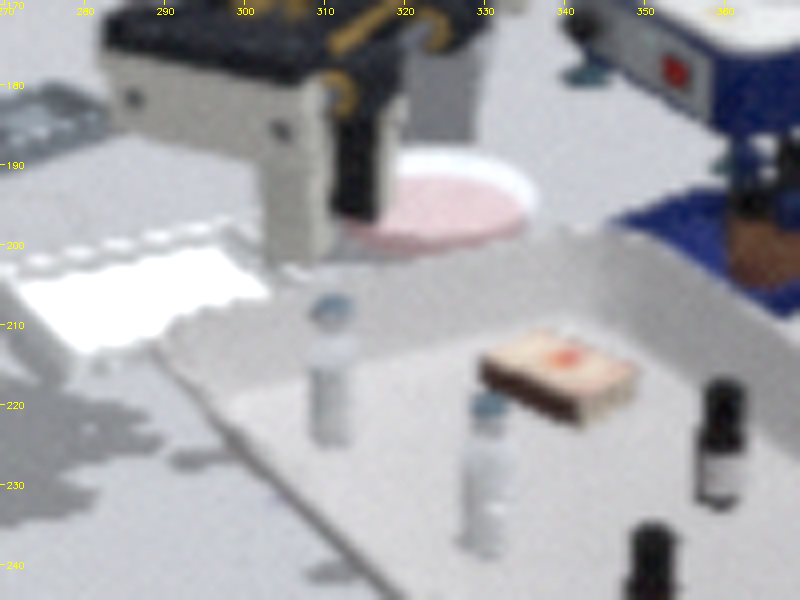

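Gripper sits over the near-left vial (tips about (310,200), cap (311,207)). Next I descend and grip.

{"fn": "jog_arm", "kwargs": {
  "deltas": [
    [[-0.23, 0, 0, -2, 0], [-0.23, 0, 0, -2, 0], [-0.23, 0, 0, -1.7, 0], [-0.23, 0, 0, -1, 0], [-0.23, 0, 0, 0, 0], [-1, 0, 0, 0, 0], [-1, 0, 0, 0, 0], [-1, 0, 0, 0, 0]]
  ],
  "force": 12
}}

```text
time_s: 3.2
tcp_pos: [0.5107, -0.0457, 0.0392]
eef_rot: [-179.9, -0.0, -59.9]
contact_force: [-1.5, 0.9, 4.4]
gripper_width: 0.0194
gripper_force: 12.0
```

{"fn": "jog_arm", "kwargs": {
  "deltas": [
    [[-1, 0, 0, 1, 0], [-1, 0, 0, 3, 0], [-1, 0, 0, 4, 0], [-1, -0.2, -4, 1, 0], [-1, -0.2, -5, 0, 0], [-1, -0.2, -5, 0, 0], [-1, -0.2, -5, 0, 0], [-1, -0.2, -5, 0, 0]]
  ]
}}

```text
time_s: 4.2
tcp_pos: [0.5002, -0.2876, 0.1294]
eef_rot: [-180.0, -0.0, -59.9]
contact_force: [0.2, -0.3, 0.0]
gripper_width: 0.019
gripper_force: 12.0
```

{"fn": "jog_arm", "kwargs": {
  "deltas": [
    [[-1, -0.2, -5, 0, 0], [-1, 0, -4, 0, 0], [-1, 0, -1.2, 0, 0], [-1, 0, 0, -3, 0], [-1, 0, 0, -3, 0], [-1, 0, 0, -1, 0], [-1, 0, 0, -0.5, 0], [-1, 0, 0, 0, 0]]
  ]
}}

```text
time_s: 5.2
tcp_pos: [0.4989, -0.3878, 0.0543]
eef_rot: [-180.0, -0.0, -59.8]
contact_force: [-0.3, 0.8, -0.3]
gripper_width: 0.0193
gripper_force: 12.0
```

```bash
python3 - <<'E'
from h import *
s=r.capture("side");crop(s,330,230,100,75,8,"pics/s3.png");print(r.get_state()["tcp_pos"],w2px("side",[.498,-.388,.005]))
E
```

```text
[ 0.49906838 -0.38795745  0.05461485] [384.51101101 285.01294769]
```

View pics/s3.png

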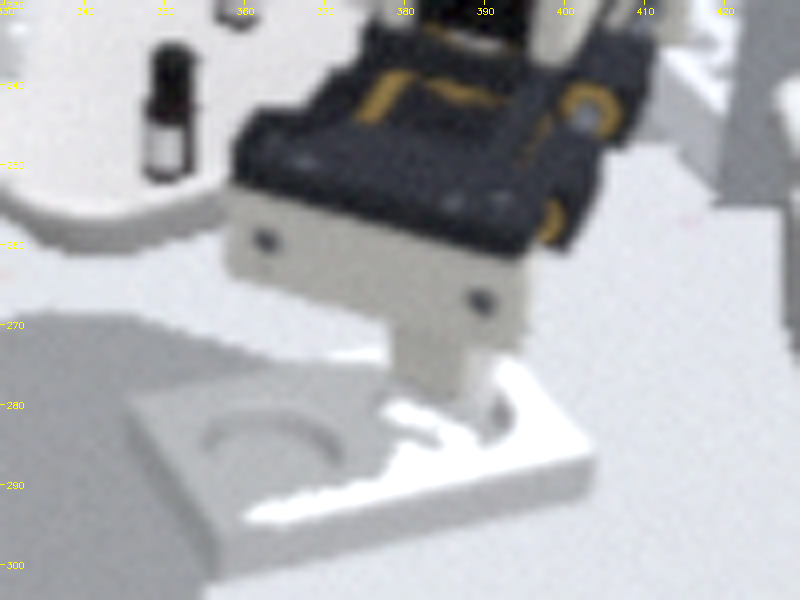

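The vial hangs over the far well at about (386,283). Lower and release.

{"fn": "jog_arm", "kwargs": {
  "deltas": [
    [[-1, 0, 0, -0.8, 0], [-1, 0, 0, -0.4, 0], [-1, 0, 0, 0, 0], [-0.5, 0, 0, 0, 0], [-0.23, 0, 0, 0, 0], [-0.23, 0, 0, 0, 0], [-0.23, 0, 0, 1.5, 0], [-0.23, 0, 0, 3, 0]]
  ]
}}

```text
time_s: 6.25
tcp_pos: [0.4977, -0.3876, 0.0867]
eef_rot: [179.9, 0.1, -59.9]
contact_force: [0.0, -0.1, 0.4]
gripper_width: 0.0333
gripper_force: 0.0
```

{"fn": "jog_arm", "kwargs": {
  "deltas": [
    [[-0.23, 0, 0, 2, 0], [-0.23, 0.3, 4, 0, 0], [-0.23, 0.4, 5.5, 0, 0], [-0.23, 0.4, 5.5, 0, 0], [-0.23, 0.4, 5.5, 0, 0], [-0.23, 0.2, 3.9, 0, 0], [-0.23, 0, 0, 0, 0], [-0.23, 0, 0, 0, 0]]
  ]
}}

```text
time_s: 7.25
tcp_pos: [0.5157, -0.1438, 0.1074]
eef_rot: [-179.9, -0.0, -59.8]
contact_force: [-0.2, -0.4, 0.0]
gripper_width: 0.0341
gripper_force: 0.0
```

```bash
python3 - <<'E'
from h import *
s=r.capture("side");crop(s,290,195,120,95,6.3,"pics/s4.png");print(r.get_state()["tcp_pos"])
E
```

```text
[ 0.51555316 -0.14430638  0.10714128]
```

View pics/s4.png

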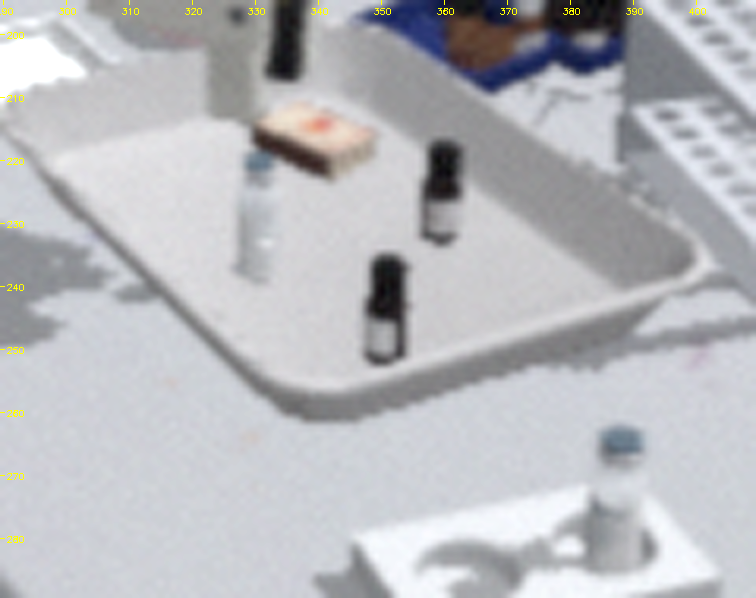

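First vial stands in the far well (388,282). The gripper is over the second vial. Descend, grip and carry it to the near well (0.4455,-0.375).

{"fn": "jog_arm", "kwargs": {
  "deltas": [
    [[-0.23, 0, 0, -2, 0], [-0.23, 0, 0, -2.3, 0], [-0.23, 0, 0, -1.7, 0], [-0.23, 0, 0, -0.8, 0], [-0.23, 0, 0, 0, 0], [-1, 0, 0, 0, 0], [-1, 0, 0, 0, 0], [-1, 0, 0, 0, 0]]
  ]
}}

```text
time_s: 8.3
tcp_pos: [0.5157, -0.1439, 0.0392]
eef_rot: [-180.0, -0.0, -59.8]
contact_force: [-0.7, -0.7, 3.2]
gripper_width: 0.0195
gripper_force: 12.0
```

{"fn": "jog_arm", "kwargs": {
  "deltas": [
    [[-1, 0, 0, 1, 0], [-1, 0, 0, 3, 0], [-1, 0, 0, 4, 0], [-1, -0.9, -3, 1, 0], [-1, -1.5, -5, 0, 0], [-1, -1.5, -5, 0, 0], [-1, -1.5, -5, 0, 0], [-1, -1.5, -4, 0, 0]]
  ]
}}

```text
time_s: 9.3
tcp_pos: [0.4458, -0.3655, 0.1293]
eef_rot: [-180.0, -0.0, -59.9]
contact_force: [1.2, 1.0, -0.0]
gripper_width: 0.0193
gripper_force: 12.0
```

{"fn": "jog_arm", "kwargs": {
  "deltas": [
    [[-1, -0.1, -1.1, 0, 0], [-1, 0, 0, -3, 0], [-1, 0, 0, -3, 0], [-1, 0, 0, -1.5, 0], [-1, 0, 0, -0.8, 0], [-1, 0, 0, -0.4, 0], [-1, 0, 0, 0, 0], [-1, 0, 0, 0, 0]]
  ]
}}

```text
time_s: 10.3
tcp_pos: [0.4458, -0.3749, 0.0422]
eef_rot: [-180.0, -0.1, -59.9]
contact_force: [-0.3, -0.3, -0.3]
gripper_width: 0.0194
gripper_force: 12.0
```

{"fn": "jog_arm", "kwargs": {
  "deltas": [
    [[-0.5, 0, 0, -0.1, 0], [-0.23, 0, 0, 0, 0], [-0.23, 0, 0, 0, 0], [-0.23, 0, 0, 1.5, 0], [-0.23, 0, 0, 3, 0], [-0.23, 0, 0, 3, 0], [-0.23, 1.5, 3, 0, 0.1], [-0.23, 2, 4, 0, 0.14]]
  ]
}}

```text
time_s: 11.3
tcp_pos: [0.4809, -0.3048, 0.1173]
eef_rot: [-179.9, -0.1, -46.0]
contact_force: [0.3, 0.8, -1.7]
gripper_width: 0.0338
gripper_force: 0.0
```

{"fn": "jog_arm", "kwargs": {
  "deltas": [
    [[-0.23, 2, 4, -0.5, 0.14], [-0.23, 2, 3.6, -0.5, 0.14], [-0.23, 0, 0, 0, 0], [-0.23, 0, 0, 0, 0]]
  ]
}}

```text
time_s: 11.8
tcp_pos: [0.5206, -0.2288, 0.1063]
eef_rot: [-180.0, -0.0, -30.1]
contact_force: [-0.5, -0.6, 0.3]
gripper_width: 0.0339
gripper_force: 0.0
```

```bash
python3 - <<'E'
from h import *
s=r.capture("side");crop(s,300,195,120,95,6.3,"pics/s5.png");print(r.get_state()["tcp_pos"])
E
```

```text
[ 0.52029316 -0.22921017  0.10620865]
```

View pics/s5.png

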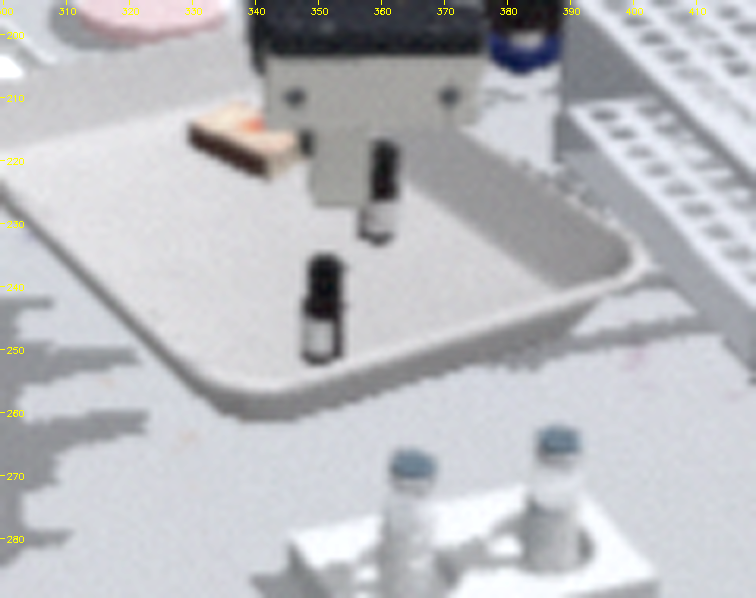

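Both vials stand in their wells at (365,285) and (388,282). Now the near bottle at (351,244).

{"fn": "jog_arm", "kwargs": {
  "deltas": [
    [[-0.23, 0, 0, -2, 0], [-0.23, 0, 0, -2.3, 0], [-0.23, 0, 0, -1.8, 0], [-0.23, 0, 0, -0.8, 0], [-0.23, 0, 0, 0, 0], [-1, 0, 0, 0, 0], [-1, 0, 0, 0, 0], [-1, 0, 0, 0, 0]]
  ]
}}

```text
time_s: 12.85
tcp_pos: [0.5208, -0.229, 0.0373]
eef_rot: [-180.0, -0.1, -30.1]
contact_force: [-0.9, -0.3, 3.5]
gripper_width: 0.0188
gripper_force: 12.0
```

{"fn": "jog_arm", "kwargs": {
  "deltas": [
    [[-1, 0, 0, 1, 0], [-1, 0, 0, 3, 0], [-1, 0, 0, 4, 0], [-1, 0.3, 4, 0, 0], [-1, 0.3, 5, 0, 0], [-1, 0.3, 5, 0, 0], [-1, 0.3, 5, 0, 0], [-1, 0.3, 5, 0, 0]]
  ]
}}

```text
time_s: 13.85
tcp_pos: [0.5354, 0.0129, 0.1174]
eef_rot: [-180.0, -0.0, -30.1]
contact_force: [-0.1, -0.5, -0.6]
gripper_width: 0.0191
gripper_force: 12.0
```

{"fn": "jog_arm", "kwargs": {
  "deltas": [
    [[-1, 0.3, 5, 0, 0], [-1, 0.3, 5, 0, 0], [-1, 0.3, 5, 0, 0], [-1, 0.3, 5, 0, 0], [-1, 0, 4, 0, 0], [-1, 0, 2.2, 0, 0], [-1, 0, 0, -3, 0], [-1, 0, 0, -3, 0]]
  ]
}}

```text
time_s: 14.85
tcp_pos: [0.5474, 0.2734, 0.0566]
eef_rot: [-179.9, -0.0, -30.1]
contact_force: [-0.2, 0.1, -0.9]
gripper_width: 0.019
gripper_force: 12.0
```

```bash
python3 - <<'E'
from h import *
s=r.capture("side");crop(s,225,140,100,75,8,"pics/s6.png");print(r.get_state()["tcp_pos"],w2px("side",[.5476,.2728,.004]))
E
```

```text
[0.54529319 0.27162259 0.05217939] [273.18244565 186.40296438]
```

View pics/s6.png

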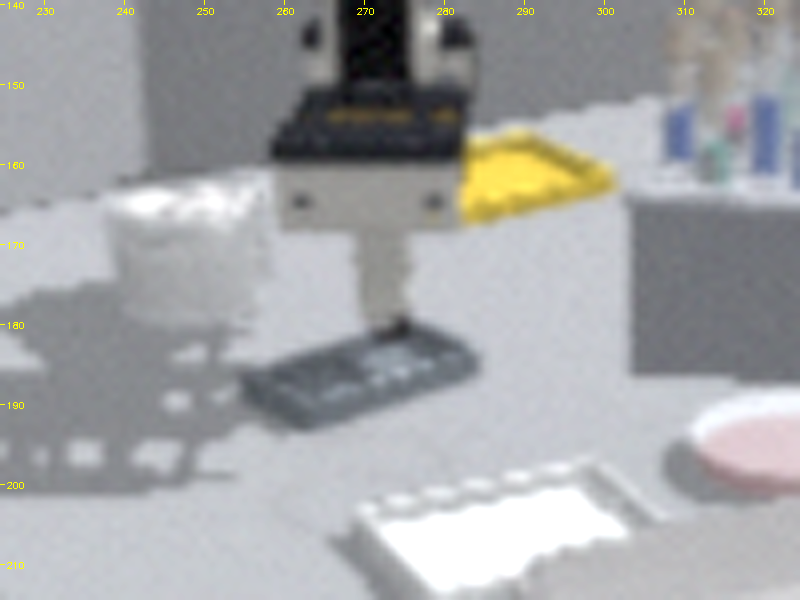

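The bottle is over the far bay, finger tip at (272,180). Lower, release, and go to the far bottle.

{"fn": "jog_arm", "kwargs": {
  "deltas": [
    [[-1, 0, 0, -1.2, 0], [-1, 0, 0, -0.5, 0], [-1, 0, 0, -0.1, 0], [-1, 0, 0, 0, 0], [-0.5, 0, 0, 0, 0], [-0.23, 0, 0, 0, 0], [-0.23, 0, 0, 0, 0], [-0.23, 0, 0, 1.5, 0]]
  ]
}}

```text
time_s: 15.9
tcp_pos: [0.5467, 0.2726, 0.053]
eef_rot: [179.9, 0.0, -30.1]
contact_force: [-0.2, -0.2, 0.5]
gripper_width: 0.0337
gripper_force: 0.0
```

{"fn": "jog_arm", "kwargs": {
  "deltas": [
    [[-0.23, 0, 0, 3, 0], [-0.23, 0, 0, 2.5, 0], [-0.23, 0.5, -4, 0, 0], [-0.23, 0.7, -5.5, 0, 0], [-0.23, 0.8, -5.5, 0, 0], [-0.23, 0.8, -5.5, 0, 0], [-0.23, 0.8, -5.5, 0, 0], [-0.23, 0.8, -5.5, 0, 0]]
  ]
}}

```text
time_s: 16.9
tcp_pos: [0.5919, -0.0435, 0.11]
eef_rot: [-179.9, -0.1, -30.0]
contact_force: [1.4, -0.0, 0.6]
gripper_width: 0.0339
gripper_force: 0.0
```

{"fn": "jog_arm", "kwargs": {
  "deltas": [
    [[-0.23, 0.8, -5.5, 0, 0], [-0.23, 0.7, -5, 0, 0], [-0.23, 0, -1.4, 0, 0], [-0.23, 0, 0, 0, 0]]
  ]
}}

```text
time_s: 17.4
tcp_pos: [0.6063, -0.1617, 0.1091]
eef_rot: [-180.0, -0.0, -30.2]
contact_force: [0.3, 0.3, -0.4]
gripper_width: 0.0337
gripper_force: 0.0
```

```bash
python3 - <<'E'
from h import *
s=r.capture("side");crop(s,245,160,130,80,6,"pics/s7.png");print(r.get_state()["tcp_pos"])
E
```

```text
[ 0.60629619 -0.16078697  0.10908512]
```

View pics/s7.png

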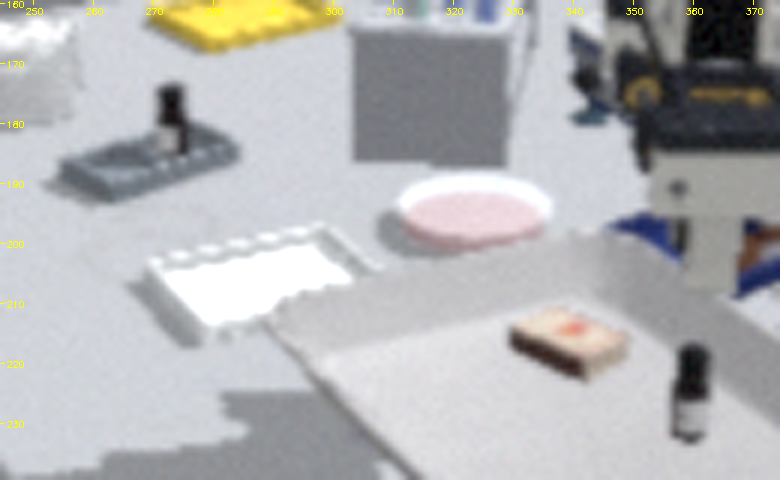

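First bottle stands in the far bay (273,182). The gripper is over the second one at (360,225).

{"fn": "jog_arm", "kwargs": {
  "deltas": [
    [[-0.23, 0, 0, -2.3, 0], [-0.23, 0, 0, -2.3, 0], [-0.23, 0, 0, -1.8, 0], [-0.23, 0, 0, -0.8, 0], [-0.23, 0, 0, 0, 0], [-1, 0, 0, 0, 0], [-1, 0, 0, 0, 0], [-1, 0, 0, 0, 0]]
  ]
}}

```text
time_s: 18.45
tcp_pos: [0.6068, -0.1609, 0.0373]
eef_rot: [-180.0, -0.1, -30.1]
contact_force: [-0.1, -0.1, 3.2]
gripper_width: 0.0188
gripper_force: 12.0
```

{"fn": "jog_arm", "kwargs": {
  "deltas": [
    [[-1, 0, 0, 1, 0], [-1, 0, 0, 3, 0], [-1, 0, 0, 4, 0], [-1, -1, 4, 0, 0], [-1, -1.2, 5, 0, 0], [-1, -1.2, 5, 0, 0], [-1, -1.2, 5, 0, 0], [-1, -1.2, 5, 0, 0]]
  ]
}}

```text
time_s: 19.45
tcp_pos: [0.548, 0.0807, 0.1174]
eef_rot: [-180.0, -0.0, -30.1]
contact_force: [0.1, 0.2, 0.6]
gripper_width: 0.0186
gripper_force: 12.0
```

{"fn": "jog_arm", "kwargs": {
  "deltas": [
    [[-1, -1.2, 5, 0, 0], [-1, -1.2, 5, 0, 0], [-1, -1.2, 5, 0, 0], [-1, -1.2, 3.4, 0, 0], [-1, 0, 0, 0, 0], [-1, 0, 0, -3, 0], [-1, 0, 0, -3, 0], [-1, 0, 0, 0, 0]]
  ]
}}

```text
time_s: 20.45
tcp_pos: [0.4993, 0.2614, 0.0551]
eef_rot: [179.8, 0.1, -30.1]
contact_force: [1.3, -0.1, -0.6]
gripper_width: 0.0188
gripper_force: 12.0
```

{"fn": "jog_arm", "kwargs": {
  "deltas": [
    [[-1, 0, 0, -1.2, 0], [-1, 0, 0, -0.5, 0], [-1, 0, 0, -0.1, 0], [-1, 0, 0, 0, 0], [-0.5, 0, 0, 0, 0], [-0.23, 0, 0, 0, 0], [-0.23, 0, 0, 0, 0], [-0.23, 0, 0, 1.5, 0]]
  ]
}}

```text
time_s: 21.45
tcp_pos: [0.4997, 0.2626, 0.0531]
eef_rot: [179.9, 0.0, -30.1]
contact_force: [0.9, 0.1, 0.2]
gripper_width: 0.0336
gripper_force: 0.0
```

{"fn": "jog_arm", "kwargs": {
  "deltas": [
    [[-0.23, 0, 0, 3, 0], [-0.23, 0, 0, 2.5, 0], [0.18, 1, -4, 0, -0.1], [0.18, 1.5, -5, 0, -0.14], [0.18, 1.5, -5, 0, -0.14], [0.18, 1.5, -5, 0, -0.14], [0.18, 1.5, -5, 0, -0.14], [0.18, 1.5, -4.5, 0, -0.14]]
  ]
}}

```text
time_s: 22.45
tcp_pos: [0.586, -0.0236, 0.1099]
eef_rot: [-179.9, -0.0, -76.2]
contact_force: [0.8, -0.0, -1.5]
gripper_width: 0.0514
gripper_force: 0.0
```

{"fn": "jog_arm", "kwargs": {
  "deltas": [
    [[0.18, 1.7, -4.6, -2, 0], [0.18, 0, 0, 0, 0], [0.18, 0, 0, 0, 0]]
  ]
}}

```text
time_s: 22.82
tcp_pos: [0.6025, -0.068, 0.0892]
eef_rot: [-180.0, -0.0, -75.9]
contact_force: [-0.2, -0.0, 0.7]
gripper_width: 0.0516
gripper_force: 0.0
```

```bash
python3 - <<'E'
from h import *
s=r.capture("side");crop(s,245,160,130,80,6,"pics/s8.png");print(r.get_state()["tcp_pos"])
E
```

```text
[ 0.60254188 -0.0673494   0.08942855]
```

View pics/s8.png

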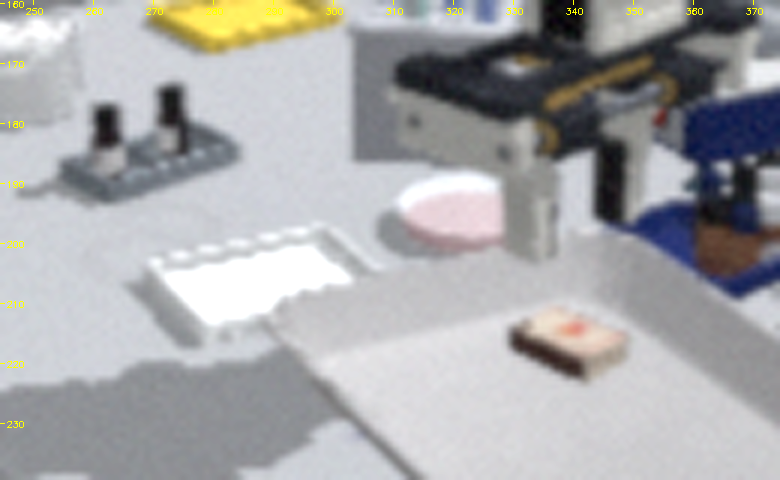

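Both bottles stand in their bays at (263,183) and (273,180). The jaws straddle the matchbox. Descend and grip.

{"fn": "jog_arm", "kwargs": {
  "deltas": [
    [[0.18, 0, 0, -2.3, 0], [0.18, 0, 0, -2.3, 0], [0.18, 0, 0, -1.3, 0], [0.18, 0, 0, -0.7, 0], [0.18, 0, 0, 0, 0], [-0.4, 0, 0, 0, 0], [-0.4, 0, 0, 0, 0], [-0.4, 0, 0, 0, 0]]
  ],
  "force": 10
}}

```text
time_s: 23.88
tcp_pos: [0.6028, -0.0678, 0.0232]
eef_rot: [-179.9, -0.0, -75.9]
contact_force: [-0.7, -0.1, 3.9]
gripper_width: 0.0377
gripper_force: 10.0
```

{"fn": "jog_arm", "kwargs": {
  "deltas": [
    [[-0.4, 0, 0, 0, 0], [-0.4, 0, 0, 0, 0]]
  ],
  "force": 20
}}

```text
time_s: 24.12
tcp_pos: [0.6028, -0.0678, 0.0232]
eef_rot: [-179.9, -0.0, -75.9]
contact_force: [0.0, 0.7, 5.3]
gripper_width: 0.0374
gripper_force: 19.9
```

{"fn": "jog_arm", "kwargs": {
  "deltas": [
    [[-0.4, 0, 0, 1, 0], [-0.4, 0, 0, 2.5, 0], [-0.4, 0, 0, 3.5, 0], [-0.4, -1.8, 3, 0, -0.05], [-0.4, -2.5, 4, 0, -0.08], [-0.4, -2.5, 4, 0, -0.08], [-0.4, -2.4, 3.5, 0, -0.08], [-0.4, -0.5, 0.8, 0, -0.02]]
  ]
}}

```text
time_s: 25.12
tcp_pos: [0.5041, 0.0867, 0.0932]
eef_rot: [-180.0, 0.0, -93.6]
contact_force: [0.3, -0.2, -1.5]
gripper_width: 0.0371
gripper_force: 19.9
```

{"fn": "jog_arm", "kwargs": {
  "deltas": [
    [[-0.4, 0, 0, 0, 0], [-0.4, 0, 0, -2.5, 0], [-0.4, 0, 0, -2.5, 0], [-0.4, 0, 0, -1, 0], [-0.4, 0, 0, 0, 0]]
  ]
}}

```text
time_s: 25.75
tcp_pos: [0.5053, 0.0845, 0.0322]
eef_rot: [179.9, -0.1, -93.7]
contact_force: [-0.0, 0.5, -0.7]
gripper_width: 0.0371
gripper_force: 19.9
```

```bash
python3 - <<'E'
from h import *
s=r.capture("side");crop(s,250,160,100,75,8,"pics/s9.png");print(r.get_state()["tcp_pos"])
E
```

```text
[0.50576548 0.08489861 0.03283469]
```

View pics/s9.png

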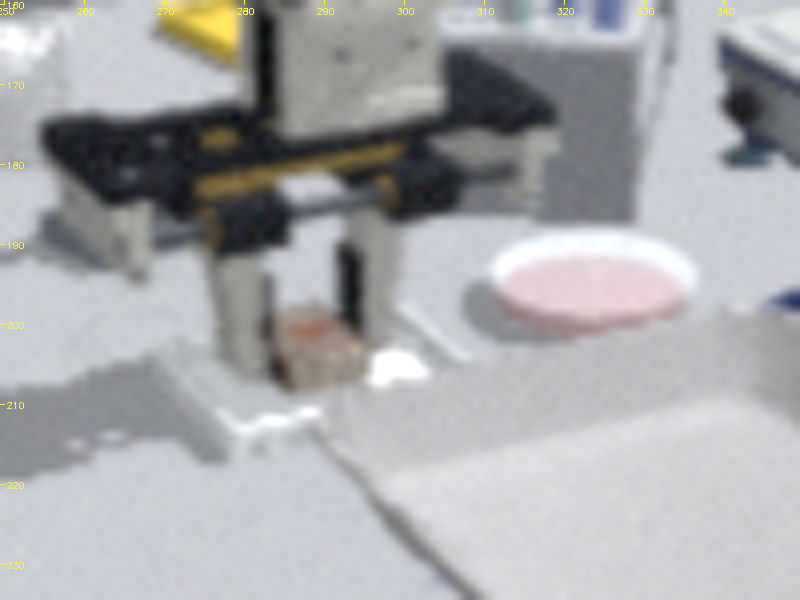

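The matchbox is level between the jaws inside the dish outline at (289,205). Lower and release.

{"fn": "jog_arm", "kwargs": {
  "deltas": [
    [[-0.4, 0, 0, -0.5, 0], [-0.4, 0, 0, -0.3, 0], [-0.4, 0, 0, 0, 0], [0.05, 0, 0, 0, 0], [0.05, 0, 0, 0, 0], [0.05, 0, 0, 1, 0], [0.05, 0, 0, 3, 0], [0.05, 0, 0, 4, 0]]
  ]
}}

```text
time_s: 26.8
tcp_pos: [0.5048, 0.0848, 0.1053]
eef_rot: [179.9, -0.1, -93.7]
contact_force: [0.1, 0.6, -1.2]
gripper_width: 0.0461
gripper_force: 0.0
```

{"fn": "jog_arm", "kwargs": {
  "deltas": [
    [[0.05, 0, 0, 4, 0], [0.05, 0, 0, 4, 0], [0.05, 0, 0, 4, 0], [0.05, 0, 0, 4, 0], [0.05, 0, 0, 0, 0]]
  ]
}}

```text
time_s: 27.42
tcp_pos: [0.5068, 0.0857, 0.2687]
eef_rot: [-179.6, 0.2, -93.6]
contact_force: [-0.4, 0.4, -1.5]
gripper_width: 0.0462
gripper_force: 0.0
```

```bash
python3 - <<'E'
from h import *
s=r.capture("side");crop(s,225,150,190,150,4,"pics/s10.png",20);print(r.get_state()["tcp_pos"])
E
```

```text
[0.50572441 0.08538429 0.26649772]
```

View pics/s10.png

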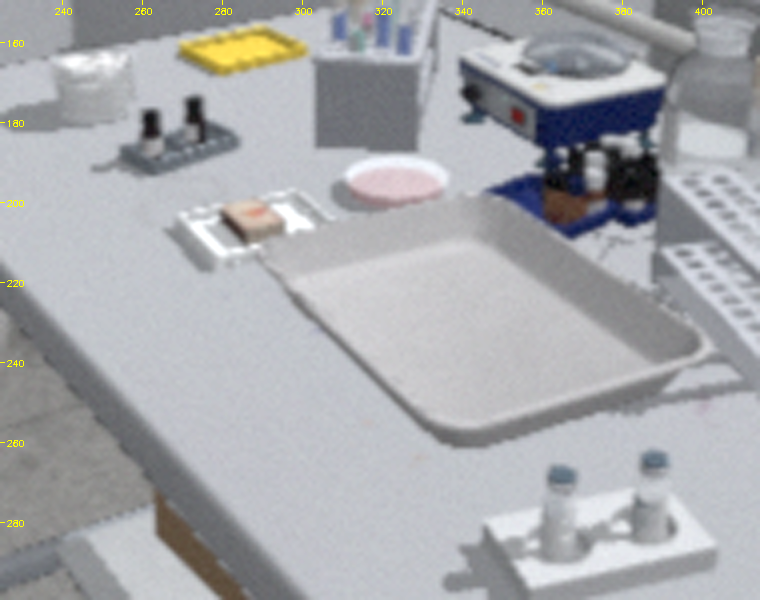

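Everything is in place: vials in the wells (365,283) and (388,277), bottles in the bays (262,184) and (273,180), matchbox flat in the dish (288,204). The pot and petri dish haven't moved.

```bash
python3 -c "
from plant import r
print(r.close_job())"
```

```text
the job is handed in; nothing more can be done
None
```

The job is handed in at about 27 s; the last picture showed both vials in the wells, both bottles in the bays, the matchbox flat in the white dish, nothing knocked over, and the pot and petri dish where they were.

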